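# Coasting check of a sharpening stone

## Task

The sharpener's bearing has been greased and needs a coasting check: bring the stone by its black knob to between 10 and 20 turns a minute, either way round, and let go; then, for at least 6 seconds while it coasts untouched at more than 5 turns a minute, follow the knob with the gripper kept over it or open around it, within 25 mm of its centre sideways and no more than 80 mm above its top (measured at the point between the finger pads). After that catch the knob with the fingers, bring the stone to a stop and park it at rest with the knob in line with the steel pointer, then let go. Never spin the stone beyond 30 turns a minute, and leave everything else on the bench where it is.

Things in the scene. Friction and masses are not known exactly. Their poses are not given: they have to be found in the camera images.
- sharpener: Horizontal-wheel knife sharpener, fixed to the bench: grey housing 300 x 300 mm, top 80 mm above the bench. Origin: on the bench under the stone's axle, z up; the axle is this body's z axis. A small steel pointer stands on the middle of its -x side (top 111 mm above the bench). The bearing is so free that fingers opening unevenly can set the stone creeping.
- stone (a joint): Angle (rad) of the round grey stone, 230 mm across, top face 109 mm above the bench, about the upright axle; counter-clockwise from above positive, endless; 0 = knob in line with the pointer. Power is off. It coasts freely: 2.4 kg and 0.016 kg m2 nominal (true: 40 % either way), drag 0.001 N m s plus 0.0004 N m; slows with a time constant of roughly 8 to 20 s.
- knob_top (a point): Centre of the top of the black upright knob on the stone: a cylinder 30 mm across, 50 mm tall (116 to 166 mm above the bench), 90 mm from the axle; nothing else on the stone rises above 121 mm. The knob is a sleeve spinning freely on its pin: gripped at any tool yaw it can be swung round with the yaw unchanged. z is up; x and y turn with the sleeve.
- pointer_tip (a point): Tip of the steel pointer, 126 mm from the axle and 109 mm above the bench, pointing at the axle; the passing knob clears it by 21 mm.
- park (a point): Where the centre of the knob's top is when the knob is parked in line with the pointer: 90 mm from the axle towards the pointer, 166 mm above the bench. Fixed to the housing.
- oil_bottle: Bystander on the bench: amber capped bottle, 52 mm across, 130 mm tall, standing; origin at its underside.
- dressing_block: Bystander on the bench: brick-red dressing block 100 x 45 x 30 mm; origin at its underside.
- mug: Bystander on the bench: white mug, 76 mm across, 85 mm tall; origin at its underside.
- screwdriver: Bystander on the bench: screwdriver lying flat; origin at its underside.

How it is judged (in metres and radians):
On the way, in this order (a step that is already met when the one before it is completed fails the run):
1. the stone coasts untouched at 5 to 21 turns a minute with the gripper following the knob for 6 s ((velocity of joint stone between 0.5 and 2.2 rad/s or velocity of joint stone between -2.2 and -0.5 rad/s) and horizontal distance between the grasp point and knob_top below 0.025 m and z of the grasp point in the frame of knob_top between -0.05 and 0.08 m and contact force between each of the arm, the fingers and sharpener below 0.3 N), for 6 s.
2. the knob is caught between the fingers and the stone stopped (contact force between the fingers and sharpener above 2 N and horizontal distance between the grasp point and knob_top below 0.025 m and velocity of joint stone between -0.25 and 0.25 rad/s), for 0.2 s.
At the end, for the whole second after the job is handed in: the knob within 18 mm of its place in line with the pointer, the stone at rest (under 0.06 rad/s) and let go, every bystander within 30 mm of where it was (horizontal distance between knob_top and park below 0.018 m and velocity of joint stone between -0.06 and 0.06 rad/s and distance of each of oil_bottle, dressing_block, mug, screwdriver from where it was at the start of the episode below 0.03 m); the robot touches nothing.
It fails at once if the stone spins faster than 30 turns a minute (velocity of joint stone above 3.2 rad/s or velocity of joint stone below -3.2 rad/s).
It fails at once if a bystander is shoved away (distance of any of oil_bottle, dressing_block, mug, screwdriver from where it was at the start of the episode above 0.04 m).
It also fails if it takes over 70 s, if anything falls off the work surface, if the arm or the gripper's body presses on something with over 40 N, if the wrist force passes 120 N, or if a joint passes its speed limit or range.

## Robot

A 6-joint arm with a two-finger parallel gripper is mounted at the origin on the work surface. World frame = base frame: x ahead of the robot, y to its left, z up, the work surface at z = 0. Lengths are in mm, angles in rad, forces in N, time in s.
With the tool pointing down it reaches from about 300 to 775 mm from the base axis. Payload 14.6 kg.
Tool frame: the origin (TCP) lies at the very end of the fingers, on their centre line; the grasp point (between the pads) lies 19 mm behind it; z points along the fingers, y is the line along which they close (so a half turn about z gives the same grasp; the last joint's range is limited). The gripper opens to 85 mm and grips with 20 to 120 N. Pads are 22 mm wide; open, the fingers measure 114 mm over their backs; the gripper's body (76 mm by 85 mm) begins 54 mm behind the grasp point. The pads swing forward as they close: fully open they stand 13 mm farther back than shut.
Start: joints at [-1.207, 0.3, 1.521, -0, 1.321, -0.067], TCP at [229.671, -499.741, 231.281] pointing down, gripper open.
Joint ranges: [-3.03, 3.03], [-0.79, 2.21], [0.23, 2.52], [-1.04, 4.18], [0, 3.07], [-2.55, 2.55]. Speed limits (rad/s): [2.22, 2.22, 2.57, 3.14, 3.14, 3.14].

## Interface

Orientations are given as a unit quaternion [x, y, z, w].
In Python, from station import get_state, optics, close_job gives the robot as it stands.
- The arm moves only by the tool apply_moves, never from a script. Its argument "commands" is a list that holds one entry, the list of rows, each a list of 6 numbers: the shift along the tool's x, y, z as a fraction of full scale, then the turn, a rotation vector about the tool's x, y, z as a fraction of full scale. In form: [[[dx, dy, dz, rx, ry, rz], ...]]. A call has 1 to 10 rows; each row shifts and turns the commanded pose from where the row before left it, along the tool's axes as they then stand; what a row does not reach is not made up. Full scale, the value 1, is 0.025 m for a shift and 0.12 rad for a turn. A row lasts 1/12 s, in which the tool goes at most 41.7 mm and 7.16 degrees, less where a joint would pass 70% of its speed; a pose out of reach is approached as far as the arm can. A call with a number of a shift or a turn outside -1 to 1 is refused whole. A call with a gripper value outside its range is refused whole. "fingers" is the closure, from -1 (fully open) to 1 (shut), set as the call begins (left out, the last holds). The fingers move at their own pace and stop on an object; "newtons" is the grip in N (left out, the last holds). Time passes only in rows, so rows that do not move let the fingers close. It gives the time, the measured TCP pose, the force, the opening and the grip force at its end, in the units of the state.
- get_state(): the state, without advancing time (a new reading comes with each control period).
- optics.camera(name): name is "side" or "top" or "wrist"; returns (picture, depth): 420x560x3 uint8, red, green, blue; 420x560 float32, mm along the optical axis (not along the pixel's ray), 0 where there is no reading.
- optics.camera_info(name): a dict with "vertical_fov" (degrees; the focal length in pixels is half the picture's height over the tangent of half this angle, whatever the lens; pixels are square), "cx", "cy" (the principal point, pixels), "camera_from_world" (4x4, takes a point from world to camera coordinates). Camera axes: x right, y up, looking along -z (the intrinsics and any distortion apply to the point x, -y, -z); pixel columns grow to the right and rows downward; lengths in mm; the calibration is good to about 2 mm. A picture is of the moment at which its call begins: read the wrist's pose just before it. camera_info takes no time and is no camera call; for the wrist camera it gives the pose at the moment of the call.
- close_job(): hands the job in; it is judged then, once.
The state is a dict: "time": time; "q": joint angles; "qvel": joint speeds; "joint_torque": joint torques, N m; "eef_pos": TCP position; "tool_rot": TCP orientation; "wrist_force": force on the tool from outside, world axes, zero at the start; "wrist_torque": the same for the moment, N m; "opening": opening from 0.0 (shut) to 1.0 (fully open); "grasp_force": force on a finger pad.
Only numpy, scipy, OpenCV 4.12 (cv2) and the standard library are available. Lean on these libraries where they do the work, as an engineer would, in place of code of your own. Each camera call takes 0.05 s, during which the arm holds its last target. There are 200 camera calls.

## Working session

There is one attempt and no reset: what is moved stays moved. The work goes in short steps, Python scripts to look and compute and a tool call to move; the robot and the scene stay as the last step left them, time stands still between calls to the robot, and variables do not carry over. Pictures are saved under pics/ and viewed, at most 10 in all, crops included, and the job is handed in when it is done.

Besides the shell and the picture viewer there is one more tool, called after "Call:" as name([rows], argument=value, ...), one row to a line, values as JSON. apply_moves: Moves the arm, as the interface text tells. Its arguments: {"type":"object","properties":{"commands":{"type":"array","items":{"type":"array","items":{"type":"array","items":{"type":"number"}}}},"fingers":{"type":"number"},"newtons":{"type":"number"}},"required":["commands"]}

```bash
mkdir -p pics; ls; cat > h.py <<'E'
import numpy as np,cv2,sys
from station import get_state,optics,close_job
def cam(n):
    i=optics.camera_info(n); p,d=optics.camera(n); return p,d,i
def world(d,i,m):
    v,u=np.nonzero(m&(d>0)); z=d[v,u].astype(float)
    f=d.shape[0]/2/np.tan(np.radians(i["vertical_fov"])/2)
    c=np.stack([(u-i["cx"])/f*z,-(v-i["cy"])/f*z,-z,np.ones_like(z)])
    return (np.linalg.inv(np.array(i["camera_from_world"]))@c)[:3].T
E
python3 - <<'E'
from h import *
print(get_state())
for n in["top","side"]:
    p,d,i=cam(n);print(n,i,d.min(),d.max())
    cv2.imwrite(f"pics/{n}0.png",p[:,:,::-1]);np.savez(n+"0.npz",p=p,d=d)
E
```

```text
pics
{'time': 0.0, 'q': array([-1.20658382e+00,  3.00499471e-01,  1.52161487e+00,  1.48790061e-05,
        1.32065740e+00, -6.65798021e-02]), 'qvel': array([-0.00145438, -0.0007057 ,  0.00147382,  0.00104838, -0.001139  ,
       -0.00134733]), 'joint_torque': array([-3.46035129e-03, -5.43503308e+01, -3.61797738e+01, -1.94709578e-04,
        3.94422284e-03,  1.12673007e-05]), 'eef_pos': array([ 229.60145907, -499.52371397,  230.69144791]), 'tool_rot': array([ 9.76892024e-01,  2.13732603e-01, -8.02831508e-05, -5.84096902e-04]), 'wrist_force': array([ 0.7552287 , -0.53102172, -0.58870156]), 'wrist_torque': array([ 0.08249537, -0.05099689,  0.01253509]), 'grasp_force': 0.0, 'opening': 0.9981231850126746}
top {'vertical_fov': 42.658072478430796, 'cx': 276.9802687066406, 'cy': 210.34342239492193, 'camera_from_world': array([[ 3.04059835e-02, -9.99515581e-01, -6.63922077e-03,
         2.67387177e+01],
       [ 9.83559302e-01,  2.87363389e-02,  1.78284387e-01,
        -6.23546027e+02],
       [-1.78007236e-01, -1.19509795e-02,  9.83956604e-01,
        -1.07677998e+03],
       [ 0.00000000e+00,  0.00000000e+00,  0.00000000e+00,
         1.00000000e+00]])} 0.0 2121.545
side {'vertical_fov': 53.655124184217925, 'cx': 289.4296485815753, 'cy': 215.4670771101637, 'camera_from_world': array([[ 9.86663912e-01, -1.62472122e-01,  9.85568969e-03,
        -5.74438270e+02],
       [ 9.09801315e-02,  6.00688199e-01,  7.94289811e-01,
        -1.85120675e+02],
       [-1.34970147e-01, -7.82800420e-01,  6.07459103e-01,
        -8.49812622e+02],
       [ 0.00000000e+00,  0.00000000e+00,  0.00000000e+00,
         1.00000000e+00]])} 0.0 3554.1355
```

View pics/top0.png

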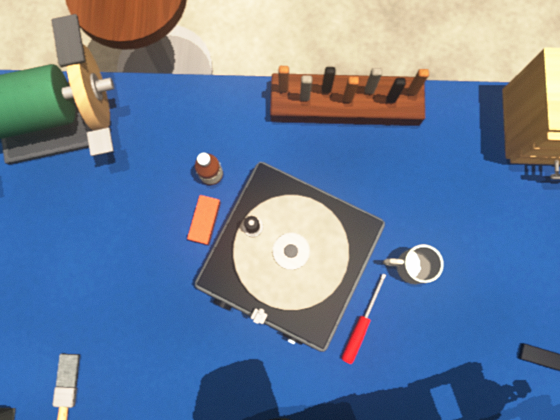

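View pics/side0.png

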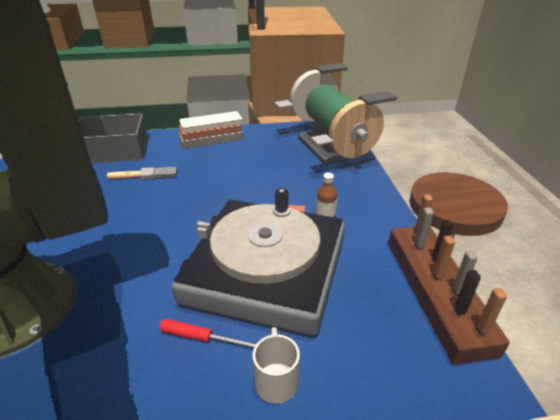

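The top view shows the stone centred near (291,251), the knob near (252,224), the pointer near (260,316), the bottle at (208,165), the block at (203,220), the mug at (422,263) and the screwdriver at (365,320). The side view agrees, with the knob at (282,200).

```bash
python3 - <<'E'
from h import *
from scipy.optimize import least_squares
for n,box in(("top",(180,110,400,360)),("side",(150,150,400,330))):
    z=np.load(n+"0.npz");p,d=z["p"],z["d"];i=optics.camera_info(n)
    m=np.zeros(d.shape,bool);m[box[1]:box[3],box[0]:box[2]]=1
    P=world(d,i,m)
    print(n,len(P),np.percentile(P[:,2],[1,50,99]))
    s=P[(P[:,2]>100)&(P[:,2]<115)]
    hull=cv2.convexHull(s[:,:2].astype(np.float32))[:,0]
    (c,r)=cv2.minEnclosingCircle(hull);print("stone minencl",c,r,np.median(s[:,2]), "mean",s[:,:2].mean(0))
    # inner stone points only
    q=s[np.hypot(*(s[:,:2]-np.array(c)).T)<118]
    k=P[(P[:,2]>130)&(np.hypot(*(P[:,:2]-np.array(c)).T)<115)]
    print("knob",len(k),k.mean(0),k.min(0),k.max(0))
    t=k[k[:,2]>158];print("knob top",len(t),t.mean(0),np.median(t,0))
    w=P[(P[:,2]>90)&(np.hypot(*(P[:,:2]-np.array(c)).T)>121)&(np.hypot(*(P[:,:2]-np.array(c)).T)<165)&(P[:,2]<115)]
    print("pointer",len(w),w.mean(0) if len(w) else 0)
    h=P[(P[:,2]>74)&(P[:,2]<86)]; hh=cv2.minAreaRect(h[np.hypot(*(h[:,:2]-np.array(c)).T)<220][:,:2].astype(np.float32));print("housing",hh)
    for nm,lo,hi in(("tall",118,140),):
        b=P[(P[:,2]>95)&(np.hypot(*(P[:,:2]-np.array(c)).T)>165)];print("bottle",len(b),b.mean(0),b.max(0))
E
```

```text
top 54774 [ -3.51251287   4.62152729 118.14365908]
stone minencl (576.7468872070312, 72.34002685546875) 186.2722930908203 110.30101594541543 mean [527.18339466  15.67529798]
knob 216 [575.46311956  92.51538568 163.03359223] [562.96889813  78.47913694 131.11378948] [590.8027059  108.06463581 171.59528076]
knob top 182 [577.02411824  92.95456025 166.24270508] [576.80960841  92.67975856 166.54878821]
pointer 2921 [498.24362117 -20.53542934 110.0892085 ]
housing ((557.803955078125, 69.8590087890625), (405.8216247558594, 288.774169921875), 64.93614196777344)
bottle 1158 [510.63131029   9.6809637  110.95632955] [725.41762492 212.87161953 136.15503524]
side 44824 [-7.49064415e+02 -2.00914978e-01  1.17213318e+02]
stone minencl (578.9214477539062, 71.79017639160156) 188.44383239746094 107.62021906775226 mean [528.4790212    3.13249596]
knob 235 [576.28806978  85.22457761 151.93119333] [563.24484671  77.23946866 130.17020947] [591.27902865 105.75846469 166.7433216 ]
knob top 97 [577.27087181  89.48229099 163.18607246] [577.45661759  88.28014772 164.06977308]
pointer 2061 [511.31600644 -29.75818736 106.75820837]
housing ((549.3443603515625, 63.762725830078125), (388.2840576171875, 293.1853332519531), 65.19921112060547)
bottle 1222 [503.79559761 -20.70056189 106.20163893] [723.86029899 207.97724969 130.66870217]
```

```bash
python3 - <<'E'
from h import *
for n in("top","side"):
    z=np.load(n+"0.npz");p,d=z["p"],z["d"];i=optics.camera_info(n)
    P=world(d,i,np.ones(d.shape,bool))
    c=np.array([527,14.])
    for _ in range(3):
        R=np.hypot(*(P[:,:2]-c).T)
        s=P[(P[:,2]>102)&(P[:,2]<118)&(R<122)]
        hull=cv2.convexHull(s[:,:2].astype(np.float32));e=cv2.fitEllipse(hull);c=np.array(e[0])
    print(n,"stone",e,np.median(s[:,2]))
    R=np.hypot(*(P[:,:2]-c).T)
    w=P[(R>122)&(R<160)&(P[:,2]>90)&(P[:,2]<116)]
    v=w.mean(0)[:2]-c
    print("pointer",len(w),w.mean(0),w.min(0),w.max(0),np.arctan2(v[1],v[0]))
    h=P[(P[:,2]>74)&(P[:,2]<86)&(R<215)];r=cv2.minAreaRect(h[:,:2].astype(np.float32));print("housing",r)
    k=P[(P[:,2]>135)&(R<115)&(R>60)];r=cv2.minEnclosingCircle(k[:,:2].astype(np.float32));print("knob",r,np.hypot(*(np.array(r[0])-c)),np.arctan2(*(np.array(r[0])-c)[::-1]))
    b=P[(P[:,2]>60)&(R>165)&(P[:,2]<140)&(P[:,1]>60)&(P[:,1]<300)&(P[:,0]<720)&(P[:,0]>560)];print("bottle",len(b),b.mean(0))
    b=P[(P[:,2]>70)&(R>165)&(P[:,2]<95)&(P[:,1]<-80)&(P[:,1]>-220)&(P[:,0]<620)&(P[:,0]>430)];print("mug",len(b),b.mean(0))
E
```

```text
top stone ((531.9262084960938, 16.107410430908203), (228.14707946777344, 228.79774475097656), 91.02625274658203) 110.43251967375886
pointer 162 [404.04092368  74.6181818  106.89297221] [390.52156768  59.81983555  93.51666011] [417.33942868  89.12603707 115.0745269 ] 2.71249821984666
housing ((521.0445556640625, -8.743026733398438), (342.0209045410156, 288.774169921875), 64.93614196777344)
knob ((577.8636474609375, 93.6543197631836), 14.988344192504883) 90.13196683550673 1.0359966908668914
bottle 816 [699.16209146 149.83480118  90.07113537]
mug 486 [ 573.52401968 -164.96233321   79.85360828]
side stone ((531.4064331054688, 15.431090354919434), (227.26907348632812, 231.39491271972656), 177.81321716308594) 107.64987453333731
pointer 145 [403.25963573  69.84044477 101.50585125] [389.54881146  59.82808788  90.09580243] [418.26400395  85.10409703 110.35837926] 2.740072599084148
housing ((528.099853515625, 17.787063598632812), (287.40936279296875, 293.1853332519531), 65.19921112060547)
knob ((577.3994750976562, 91.28117370605469), 15.258353233337402) 88.70510163496397 1.0257078311176915
bottle 523 [702.06944721 154.41070343  88.35273604]
mug 491 [ 574.85678773 -165.0524374    77.78393625]
```

Call:
apply_moves([
  [[0.9, -0.63, 0, 0, 0, 0], [0.9, -0.63, 0, 0, 0, 0], [0.9, -0.63, 0, 0, 0, 0], [0.9, -0.63, 0, 0, 0, 0], [0.9, -0.63, 0, 0, 0, 0], [0.9, -0.63, 0, 0, 0, 0], [0.9, -0.63, 0, 0, 0, 0], [0.9, -0.63, 0, 0, 0, 0], [0.9, -0.63, 0, 0, 0, 0], [0.9, -0.63, 0, 0, 0, 0]],
], fingers=-1, newtons=20)

```text
time: 0.93
eef_pos: [368.7, -261.4, 231.1]
tool_rot: [0.977, 0.214, -0.0, -0.0]
wrist_force: [-0.2, 0.1, 0.5]
opening: 0.997
grasp_force: 0.0
```

Call:
apply_moves([
  [[0.9, -0.63, 0, 0, 0, 0], [0.9, -0.63, 0, 0, 0, 0], [0.9, -0.63, 0, 0, 0, 0], [0.9, -0.63, 0, 0, 0, 0], [0.9, -0.63, 0, 0, 0, 0], [0.9, -0.63, 0, 0, 0, 0], [0.9, -0.63, 0, 0, 0, 0], [0.9, -0.63, 0, 0, 0, 0], [0.9, -0.63, 0, 0, 0, 0], [0.9, -0.63, 0, 0, 0, 0]],
])

```text
time: 1.77
eef_pos: [507.4, -24.2, 231.1]
tool_rot: [0.977, 0.214, -0.0, -0.0]
wrist_force: [0.9, -0.7, 0.7]
opening: 1.001
grasp_force: 0.0
```

Call:
apply_moves([
  [[0.9, -0.63, 0, 0, 0, 0], [0.9, -0.63, 0, 0, 0, 0], [0.9, -0.63, 0, 0, 0, 0], [0, 0, 0, 0, 0, -0.98], [0, 0, 0, 0, 0, -0.98], [0, 0, 0, 0, 0, -0.98], [0, 0, 0, 0, 0, -0.98], [0, 0, 0, 0, 0, -0.98], [0, 0, 0, 0, 0, -0.98], [0, 0, 0, 0, 0, 0]],
])

```text
time: 2.6
eef_pos: [548.5, 45.5, 231.0]
tool_rot: [0.841, 0.541, -0.0, -0.0]
wrist_force: [1.0, -0.0, -0.4]
opening: 0.999
grasp_force: 0.0
```

```bash
cat >> h.py <<'E'
C=np.array([531.7,15.8])
def knob(save=None,n="wrist"):
    s=get_state();p,d,i=cam(n);P=world(d,i,np.ones(d.shape,bool))
    if save: cv2.imwrite(save,p[:,:,::-1])
    R=np.hypot(*(P[:,:2]-C).T)
    k=P[(P[:,2]>158)&(P[:,2]<170)&(R<110)&(R>70)]
    return s,k,P
E
python3 - <<'E'
from h import *
s,k,P=knob("pics/w1.png");print(s["time"],s["eef_pos"],s["q"],len(k))
if len(k)>5:
    r=cv2.minEnclosingCircle(k[:,:2].astype(np.float32));v=np.array(r[0])-C;print(r,np.hypot(*v),np.arctan2(v[1],v[0]),np.median(k[:,2]))
w=P[(P[:,2]>95)&(P[:,2]<116)&(np.hypot(*(P[:,:2]-C).T)>122)&(np.hypot(*(P[:,:2]-C).T)<160)]
if len(w): v=w.mean(0)[:2]-C;print("ptr",len(w),w.mean(0),np.arctan2(v[1],v[0]))
E
```

```text
2.6 [548.497543    45.53406139 230.96148079] [1.62701688e-02 3.01382310e-01 1.51983166e+00 1.80468677e-05
 1.32103488e+00 4.44943830e-01] 1871
((577.5950927734375, 94.93199157714844), 14.66895580291748) 91.47803906757251 1.0452263613801185 165.04163891992516
ptr 985 [405.89142382  78.3575361  104.6297449 ] 2.6801524243975225
```

View pics/w1.png

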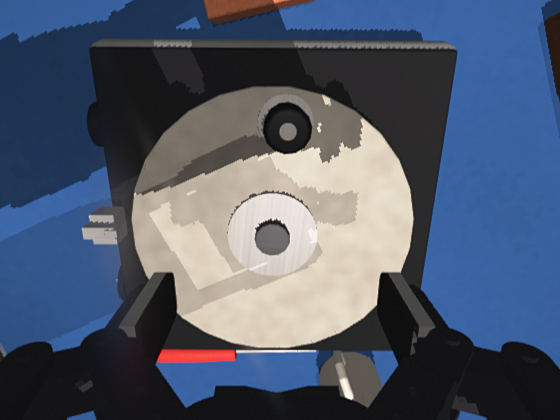

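The wrist view shows the knob at (287,128), the hub at (272,235) and the pointer tip at (120,228), with the fingers at the bottom of the picture. Next I check the axle in this camera's frame and where the knob will appear once grasped.

```bash
python3 - <<'E'
from h import *
s,k,P=knob();i=optics.camera_info("wrist")
c=C.copy()
for _ in range(4):
    R=np.hypot(*(P[:,:2]-c).T);q=P[(P[:,2]>102)&(P[:,2]<116)&(R<122)]
    e=cv2.fitEllipse(cv2.convexHull(q[:,:2].astype(np.float32)));c=np.array(e[0])
print("stone",e,np.median(q[:,2]))
f=210/np.tan(np.radians(i["vertical_fov"])/2)
for off in([0,0,-65],[0,20,-65],[20,0,-65],[0,0,-97]):
    x=np.array(i["camera_from_world"])@np.r_[s["eef_pos"]+np.array(off)*0+np.array([off[0],off[1],34 if off[2]==-65 else 0]),1]
    print(off,i["cx"]+f*x[0]/-x[2],i["cy"]-f*x[1]/-x[2],x[:3])
E
```

```text
stone ((531.6163330078125, 17.9668025970459), (227.93325805664062, 228.78585815429688), 137.078369140625) 108.30955544487958
[0, 0, -65] 276.9490637036187 322.6249274176088 [   0.17821096  -43.21761928 -128.42749956]
[0, 20, -65] 252.591742715392 278.8213170781814 [  -8.29859558  -26.04612425 -122.65831339]
[20, 0, -65] 327.78990642546074 302.63616181358054 [  18.29294882  -35.18390326 -125.72274834]
[0, 0, -97] 276.8688950040444 275.02432975160207 [   0.18642356  -32.38564871 -160.65587752]
```

Call:
apply_moves([
  [[0.75, 0.09, 0, 0, 0, 0], [0.75, 0.09, 0, 0, 0, 0], [0.75, 0.09, 0, 0, 0, 0], [0, 0, 0.79, 0, 0, 0], [0, 0, 0.79, 0, 0, 0], [0, 0, 0.79, 0, 0, 0], [0, 0, 0.79, 0, 0, 0], [0, 0, 0.79, 0, 0, 0], [0, 0, 0, 0, 0, 0]],
])

```text
time: 3.45
eef_pos: [576.7, 93.5, 128.7]
tool_rot: [0.844, 0.537, -0.003, -0.001]
wrist_force: [0.4, 0.8, -1.1]
opening: 1.001
grasp_force: 0.0
```

Call:
apply_moves([
  [[0, 0, 0, 0, 0, 0], [0, 0, 0, 0, 0, 0], [0, 0, 0, 0, 0, 0], [0, 0, 0, 0, 0, 0], [0, 0, 0, 0, 0, 0], [0, 0, 0, 0, 0, 0]],
], fingers=1, newtons=30)

```text
time: 3.95
eef_pos: [578.9, 93.6, 133.7]
tool_rot: [0.843, 0.538, 0.001, 0.001]
wrist_force: [-0.7, -2.3, 5.9]
opening: 0.335
grasp_force: 30.8
```

```bash
python3 - <<'E'
from h import *
s,k,P=knob("pics/w2.png");print(s)
r=cv2.minEnclosingCircle(k[:,:2].astype(np.float32));print(len(k),r)
print(P[:,2].max(), np.median(k,0))
E
```

```text
{'time': 3.95, 'q': array([ 9.79947947e-02,  4.72814028e-01,  1.51930185e+00, -1.74463296e-04,
        1.14752339e+00,  5.32815421e-01]), 'qvel': array([ 0.00060537,  0.0007891 , -0.00298283,  0.0008222 ,  0.00056502,
       -0.00291846]), 'joint_torque': array([ 7.90577587e-01, -5.75872493e+01, -3.10392880e+01,  2.01410833e-01,
       -1.25382124e-01,  1.36195711e-02]), 'eef_pos': array([578.9104569 ,  93.6498178 , 133.72650722]), 'tool_rot': array([8.42965453e-01, 5.37966807e-01, 8.34756357e-04, 5.13265552e-04]), 'wrist_force': array([-0.70659941, -2.32017904,  5.85457138]), 'wrist_torque': array([-0.20003287,  0.09188017,  0.01353374]), 'grasp_force': 30.760415140539408, 'opening': 0.33483002948792434}
5625 ((581.4656982421875, 99.84016418457031), 28.149141311645508)
222.37923834231677 [580.39224908  97.38316659 164.92583615]
```

View pics/w2.png

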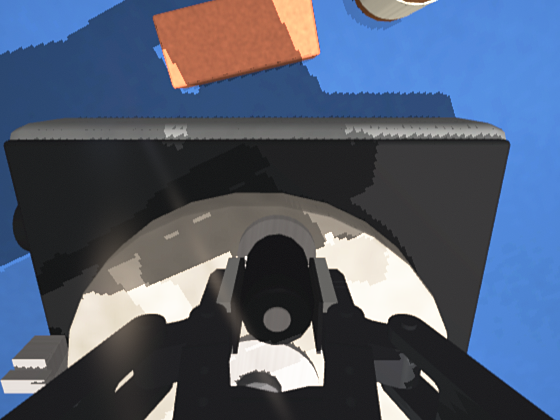

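The wrist view shows the knob held between the pads, with its pin top at (276,319). Now I write a row planner for the circle and a knob tracker.

```bash
cat >> h.py <<'E'
import json
YAW=1.1447; CC=np.array([532.2,16.8]); TX=np.array([np.cos(YAW),np.sin(YAW)]); TY=np.array([np.sin(YAW),-np.cos(YAW)])
def plan(pos,th):
    "rows that bring the commanded point along knob angles th; returns end pos"
    rows=[];pos=np.array(pos,float)
    for t in th:
        g=CC+90*np.array([np.cos(t),np.sin(t)])-pos
        r=np.clip(np.round([g@TX/25,g@TY/25],2),-1,1);rows.append([*map(float,r),0,0,0,0]);pos+=25*(r[0]*TX+r[1]*TY)
    print(json.dumps([rows]),"end",pos.round(2).tolist(),"th",round(float(th[-1]),4));return pos
def track(save=None):
    s=get_state();p,d,i=cam("wrist")
    if save: cv2.imwrite(save,p[:,:,::-1])
    v,u=np.mgrid[:420,:560];P=np.full((420,560,3),-1e3);P[d>0]=world(d,i,d>0)
    m=((P[...,2]>162)&(P[...,2]<168.5)&(np.hypot(P[...,0]-CC[0],P[...,1]-CC[1])<118)).astype(np.uint8)
    m=cv2.morphologyEx(m,cv2.MORPH_OPEN,np.ones((15,15),np.uint8))
    n,l,st,ce=cv2.connectedComponentsWithStats(m)
    for j in np.argsort(-st[1:,4])[:3]+1:
        k=P[l==j];(c,r)=cv2.minEnclosingCircle(k[:,:2].astype(np.float32));mid=k[:,:2].mean(0)-np.array([0.,1.3]);q=mid-CC
        print("blob",st[j,4],"circ",np.round(c,1),round(r,1),"mean",mid.round(1),"r",np.hypot(*q).round(1),"th",np.arctan2(q[1],q[0]).round(4),"from tool",(mid-s["eef_pos"][:2]).round(1))
    print("t",s["time"],"eef",s["eef_pos"].round(1),"ang",np.arctan2(*(s["eef_pos"][:2]-CC)[::-1]).round(4),"open",round(s["opening"],2))
E
python3 - <<'E'
from h import *
track()
w=np.array([.15,.4,.65,.9,1.15,1.35,1.5,1.65,1.75,1.8]);th=1.0315+np.cumsum(w)/12
p=plan([577.9,93.9],th)
th2=th[-1]+1.8*np.arange(1,5)/12;p=plan(p,th2)
w=1.8-0.14*np.arange(.5,10)/12;p=plan(p,th2[-1]+np.cumsum(w)/12)
E
```

```text
blob 3041 circ [579.   94.6] 13.6 mean [579.5  94.9] r 91.3 th 1.0258 from tool [0.6 1.2]
t 4.0 eef [578.9  93.6 133.7] ang 1.0246 open 0.34
[[[0.02, -0.03, 0, 0, 0, 0], [0.01, -0.12, 0, 0, 0, 0], [0.01, -0.19, 0, 0, 0, 0], [-0.01, -0.27, 0, 0, 0, 0], [-0.04, -0.35, 0, 0, 0, 0], [-0.08, -0.39, 0, 0, 0, 0], [-0.15, -0.43, 0, 0, 0, 0], [-0.22, -0.44, 0, 0, 0, 0], [-0.3, -0.43, 0, 0, 0, 0], [-0.37, -0.39, 0, 0, 0, 0]]] end [497.02, 99.59] th 1.9732
[[[-0.42, -0.34, 0, 0, 0, 0], [-0.47, -0.26, 0, 0, 0, 0], [-0.51, -0.2, 0, 0, 0, 0], [-0.52, -0.11, 0, 0, 0, 0]]] end [456.46, 65.28] th 2.5732
[[[-0.54, -0.04, 0, 0, 0, 0], [-0.53, 0.04, 0, 0, 0, 0], [-0.52, 0.12, 0, 0, 0, 0], [-0.49, 0.2, 0, 0, 0, 0], [-0.45, 0.26, 0, 0, 0, 0], [-0.41, 0.32, 0, 0, 0, 0], [-0.36, 0.38, 0, 0, 0, 0], [-0.29, 0.42, 0, 0, 0, 0], [-0.24, 0.45, 0, 0, 0, 0], [-0.16, 0.48, 0, 0, 0, 0]]] end [475.11, -52.72] th 4.0246
```

Call:
apply_moves([
  [[0.02, -0.03, 0, 0, 0, 0], [0.01, -0.12, 0, 0, 0, 0], [0.01, -0.19, 0, 0, 0, 0], [-0.01, -0.27, 0, 0, 0, 0], [-0.04, -0.35, 0, 0, 0, 0], [-0.08, -0.39, 0, 0, 0, 0], [-0.15, -0.43, 0, 0, 0, 0], [-0.22, -0.44, 0, 0, 0, 0], [-0.3, -0.43, 0, 0, 0, 0], [-0.37, -0.39, 0, 0, 0, 0]],
])

```text
time: 4.88
eef_pos: [497.6, 100.5, 133.7]
tool_rot: [0.843, 0.538, 0.001, 0.0]
wrist_force: [0.3, -1.2, 9.5]
opening: 0.339
grasp_force: 31.0
```

Call:
apply_moves([
  [[-0.42, -0.34, 0, 0, 0, 0], [-0.47, -0.26, 0, 0, 0, 0], [-0.51, -0.2, 0, 0, 0, 0], [-0.52, -0.11, 0, 0, 0, 0]],
])

```text
time: 5.22
eef_pos: [456.2, 66.3, 133.7]
tool_rot: [0.843, 0.538, 0.001, -0.0]
wrist_force: [-2.1, 1.8, 11.0]
opening: 0.34
grasp_force: 31.2
```

Call:
apply_moves([
  [[-0.54, -0.04, 0, 0, 0, 0], [-0.53, 0.04, 0, 0, 0, 0], [-0.52, 0.12, 0, 0, 0, 0], [-0.49, 0.2, 0, 0, 0, 0], [-0.45, 0.26, 0, 0, 0, 0], [-0.41, 0.32, 0, 0, 0, 0], [-0.36, 0.38, 0, 0, 0, 0], [-0.29, 0.42, 0, 0, 0, 0], [-0.24, 0.45, 0, 0, 0, 0], [-0.16, 0.48, 0, 0, 0, 0]],
], fingers=-1)

```text
time: 6.05
eef_pos: [475.1, -52.9, 132.7]
tool_rot: [0.843, 0.538, 0.0, 0.0]
wrist_force: [0.0, -0.0, -0.5]
opening: 0.997
grasp_force: 0.0
```

```bash
python3 - <<'E'
from h import *
track("pics/w3.png")
E
```

```text
blob 2972 circ [473.3 -50.6] 13.6 mean [473.7 -51.7] r 90.0 th -2.2777 from tool [-1.3  1.3]
t 6.05 eef [475.1 -52.9 132.7] ang -2.2574 open 1.0
```

```bash
sed -i 's/np.array(\[0.,1.3\])/np.array([0.6,2.5])/' h.py; python3 - <<'E'
from h import *
t=.05+np.arange(1,11)/12
plan([475.11,-52.72],4.009+1.646*t-.09*t*t)
E
```

```text
[[[-0.12, 0.72, 0, 0, 0, 0], [0.01, 0.48, 0, 0, 0, 0], [0.06, 0.47, 0, 0, 0, 0], [0.13, 0.46, 0, 0, 0, 0], [0.19, 0.43, 0, 0, 0, 0], [0.24, 0.41, 0, 0, 0, 0], [0.28, 0.36, 0, 0, 0, 0], [0.33, 0.32, 0, 0, 0, 0], [0.36, 0.27, 0, 0, 0, 0], [0.38, 0.23, 0, 0, 0, 0]]] end [588.8, -53.26] th 5.3927
```

Call:
apply_moves([
  [[-0.12, 0.72, 0, 0, 0, 0], [0.01, 0.48, 0, 0, 0, 0], [0.06, 0.47, 0, 0, 0, 0], [0.13, 0.46, 0, 0, 0, 0], [0.19, 0.43, 0, 0, 0, 0], [0.24, 0.41, 0, 0, 0, 0], [0.28, 0.36, 0, 0, 0, 0], [0.33, 0.32, 0, 0, 0, 0], [0.36, 0.27, 0, 0, 0, 0], [0.38, 0.23, 0, 0, 0, 0]],
])

```text
time: 6.93
eef_pos: [588.8, -53.3, 132.3]
tool_rot: [0.843, 0.538, -0.0, -0.0]
wrist_force: [0.7, -0.6, 0.5]
opening: 0.997
grasp_force: 0.0
```

```bash
python3 - <<'E'
from h import *
track()
E
```

```text
blob 2945 circ [593.3 -47.4] 13.4 mean [592.6 -49.4] r 89.6 th -0.8308 from tool [3.8 3.9]
t 6.9333 eef [588.8 -53.3 132.3] ang -0.8917 open 1.0
```

```bash
python3 - <<'E'
from h import *
t=.05+np.arange(1,11)/12
plan([588.8,-53.26],5.4524+1.58*t-.055*t*t)
E
```

```text
[[[0.92, 0.31, 0, 0, 0, 0], [0.46, 0.06, 0, 0, 0, 0], [0.47, 0.0, 0, 0, 0, 0], [0.46, -0.06, 0, 0, 0, 0], [0.44, -0.11, 0, 0, 0, 0], [0.42, -0.17, 0, 0, 0, 0], [0.4, -0.23, 0, 0, 0, 0], [0.36, -0.27, 0, 0, 0, 0], [0.33, -0.3, 0, 0, 0, 0], [0.28, -0.35, 0, 0, 0, 0]]] end [610.22, 61.66] th 6.8052
```

Call:
apply_moves([
  [[0.92, 0.31, 0, 0, 0, 0], [0.46, 0.06, 0, 0, 0, 0], [0.47, 0.0, 0, 0, 0, 0], [0.46, -0.06, 0, 0, 0, 0], [0.44, -0.11, 0, 0, 0, 0], [0.42, -0.17, 0, 0, 0, 0], [0.4, -0.23, 0, 0, 0, 0], [0.36, -0.27, 0, 0, 0, 0], [0.33, -0.3, 0, 0, 0, 0], [0.28, -0.35, 0, 0, 0, 0]],
])

```text
time: 7.82
eef_pos: [610.0, 62.3, 132.6]
tool_rot: [0.843, 0.538, 0.0, 0.0]
wrist_force: [0.2, 0.1, -0.2]
opening: 0.996
grasp_force: 0.0
```

```bash
python3 - <<'E'
from h import *
track()
E
```

```text
blob 3057 circ [608.   66.8] 13.5 mean [608.   65.8] r 90.3 th 0.5737 from tool [-2.   3.5]
t 7.8167 eef [610.   62.3 132.6] ang 0.5292 open 1.0
```

```bash
python3 - <<'E'
from h import *
t=.05+np.arange(1,21)/12
th=6.8569+1.56*t-.035*t*t
p=plan([610.22,61.66],th[:10]);plan(p,th[10:])
E
```

```text
[[[0.44, -0.82, 0, 0, 0, 0], [0.14, -0.44, 0, 0, 0, 0], [0.08, -0.46, 0, 0, 0, 0], [0.02, -0.46, 0, 0, 0, 0], [-0.04, -0.46, 0, 0, 0, 0], [-0.1, -0.44, 0, 0, 0, 0], [-0.15, -0.43, 0, 0, 0, 0], [-0.21, -0.41, 0, 0, 0, 0], [-0.25, -0.37, 0, 0, 0, 0], [-0.29, -0.34, 0, 0, 0, 0]]] end [501.1, 101.31] th 8.2076
[[[-0.34, -0.3, 0, 0, 0, 0], [-0.37, -0.25, 0, 0, 0, 0], [-0.39, -0.21, 0, 0, 0, 0], [-0.42, -0.15, 0, 0, 0, 0], [-0.42, -0.11, 0, 0, 0, 0], [-0.44, -0.05, 0, 0, 0, 0], [-0.44, 0.01, 0, 0, 0, 0], [-0.43, 0.06, 0, 0, 0, 0], [-0.42, 0.1, 0, 0, 0, 0], [-0.4, 0.16, 0, 0, 0, 0]]] end [442.2, 16.3] th 9.4318
```

Call:
apply_moves([
  [[0.44, -0.82, 0, 0, 0, 0], [0.14, -0.44, 0, 0, 0, 0], [0.08, -0.46, 0, 0, 0, 0], [0.02, -0.46, 0, 0, 0, 0], [-0.04, -0.46, 0, 0, 0, 0], [-0.1, -0.44, 0, 0, 0, 0], [-0.15, -0.43, 0, 0, 0, 0], [-0.21, -0.41, 0, 0, 0, 0], [-0.25, -0.37, 0, 0, 0, 0], [-0.29, -0.34, 0, 0, 0, 0]],
])

```text
time: 8.7
eef_pos: [500.8, 101.8, 132.6]
tool_rot: [0.843, 0.538, 0.0, 0.0]
wrist_force: [0.7, 0.0, 0.6]
opening: 1.002
grasp_force: 0.0
```

Call:
apply_moves([
  [[-0.34, -0.3, 0, 0, 0, 0], [-0.37, -0.25, 0, 0, 0, 0], [-0.39, -0.21, 0, 0, 0, 0], [-0.42, -0.15, 0, 0, 0, 0], [-0.42, -0.11, 0, 0, 0, 0], [-0.44, -0.05, 0, 0, 0, 0], [-0.44, 0.01, 0, 0, 0, 0], [-0.43, 0.06, 0, 0, 0, 0], [-0.42, 0.1, 0, 0, 0, 0], [-0.4, 0.16, 0, 0, 0, 0]],
])

```text
time: 9.53
eef_pos: [441.9, 16.1, 132.6]
tool_rot: [0.843, 0.538, 0.0, 0.0]
wrist_force: [-0.1, 0.1, 0.8]
opening: 0.997
grasp_force: 0.0
```

```bash
python3 - <<'E'
from h import *
track()
E
```

```text
blob 2769 circ [441.9  23.8] 13.7 mean [440.9  22.2] r 91.4 th 3.0825 from tool [-0.9  6.1]
t 9.5333 eef [441.9  16.1 132.6] ang -3.1333 open 1.0
```

```bash
python3 - <<'E'
from h import *
t=.05+np.arange(1,21)/12
th=9.3657+1.385*t-.046*t*t
p=plan([442.2,16.3],th[:10]);plan(p,th[10:])
E
```

```text
[[[-0.38, 0.2, 0, 0, 0, 0], [-0.34, 0.24, 0, 0, 0, 0], [-0.3, 0.27, 0, 0, 0, 0], [-0.27, 0.3, 0, 0, 0, 0], [-0.24, 0.32, 0, 0, 0, 0], [-0.2, 0.35, 0, 0, 0, 0], [-0.15, 0.37, 0, 0, 0, 0], [-0.12, 0.38, 0, 0, 0, 0], [-0.07, 0.39, 0, 0, 0, 0], [-0.02, 0.39, 0, 0, 0, 0]]] end [493.68, -64.45] th 10.5532
[[[0.01, 0.39, 0, 0, 0, 0], [0.06, 0.38, 0, 0, 0, 0], [0.09, 0.38, 0, 0, 0, 0], [0.14, 0.36, 0, 0, 0, 0], [0.17, 0.34, 0, 0, 0, 0], [0.2, 0.31, 0, 0, 0, 0], [0.24, 0.3, 0, 0, 0, 0], [0.26, 0.26, 0, 0, 0, 0], [0.29, 0.24, 0, 0, 0, 0], [0.31, 0.2, 0, 0, 0, 0]]] end [583.9, -56.81] th 11.6077
```

Call:
apply_moves([
  [[-0.38, 0.2, 0, 0, 0, 0], [-0.34, 0.24, 0, 0, 0, 0], [-0.3, 0.27, 0, 0, 0, 0], [-0.27, 0.3, 0, 0, 0, 0], [-0.24, 0.32, 0, 0, 0, 0], [-0.2, 0.35, 0, 0, 0, 0], [-0.15, 0.37, 0, 0, 0, 0], [-0.12, 0.38, 0, 0, 0, 0], [-0.07, 0.39, 0, 0, 0, 0], [-0.02, 0.39, 0, 0, 0, 0]],
])

```text
time: 10.42
eef_pos: [493.7, -64.5, 132.5]
tool_rot: [0.843, 0.538, -0.0, -0.0]
wrist_force: [-0.4, -0.3, -0.3]
opening: 1.001
grasp_force: 0.0
```

Call:
apply_moves([
  [[0.01, 0.39, 0, 0, 0, 0], [0.06, 0.38, 0, 0, 0, 0], [0.09, 0.38, 0, 0, 0, 0], [0.14, 0.36, 0, 0, 0, 0], [0.17, 0.34, 0, 0, 0, 0], [0.2, 0.31, 0, 0, 0, 0], [0.24, 0.3, 0, 0, 0, 0], [0.26, 0.26, 0, 0, 0, 0], [0.29, 0.24, 0, 0, 0, 0], [0.31, 0.2, 0, 0, 0, 0]],
])

```text
time: 11.25
eef_pos: [584.0, -56.7, 132.4]
tool_rot: [0.843, 0.538, -0.0, -0.0]
wrist_force: [0.6, -0.6, 0.0]
opening: 1.003
grasp_force: 0.0
```

```bash
python3 - <<'E'
from h import *
track("pics/w4.png")
E
```

```text
blob 2922 circ [584.3 -55.2] 13.6 mean [584.7 -57.3] r 90.8 th -0.954 from tool [ 0.7 -0.6]
t 11.25 eef [584.  -56.7 132.4] ang -0.9566 open 1.0
```

View pics/w4.png

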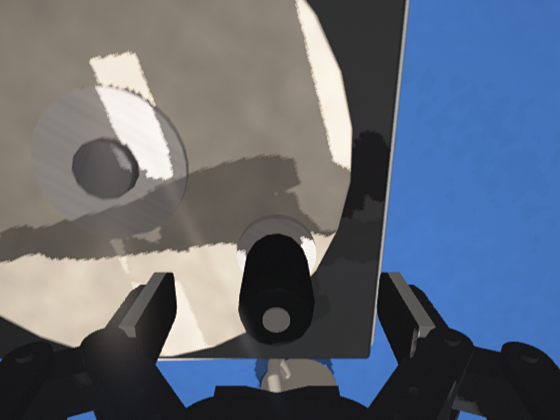

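The wrist view shows the knob centred between the open pads, with its pin at (276,320). I follow for another 20 rows and then catch.

```bash
python3 - <<'E'
from h import *
t=.05+np.arange(1,21)/12
th=11.612+1.228*t-.046*t*t
p=plan([583.9,-56.81],th[:10]);plan(p,th[10:])
E
```

```text
[[[0.54, 0.26, 0, 0, 0, 0], [0.35, 0.11, 0, 0, 0, 0], [0.35, 0.08, 0, 0, 0, 0], [0.36, 0.04, 0, 0, 0, 0], [0.35, 0.01, 0, 0, 0, 0], [0.35, -0.03, 0, 0, 0, 0], [0.35, -0.07, 0, 0, 0, 0], [0.34, -0.09, 0, 0, 0, 0], [0.32, -0.13, 0, 0, 0, 0], [0.31, -0.16, 0, 0, 0, 0]]] end [621.76, 25.39] th 12.6608
[[[0.29, -0.18, 0, 0, 0, 0], [0.26, -0.21, 0, 0, 0, 0], [0.25, -0.23, 0, 0, 0, 0], [0.22, -0.26, 0, 0, 0, 0], [0.2, -0.27, 0, 0, 0, 0], [0.17, -0.28, 0, 0, 0, 0], [0.14, -0.3, 0, 0, 0, 0], [0.11, -0.3, 0, 0, 0, 0], [0.08, -0.32, 0, 0, 0, 0], [0.06, -0.32, 0, 0, 0, 0]]] end [579.37, 93.5] th 13.5845
```

Call:
apply_moves([
  [[0.54, 0.26, 0, 0, 0, 0], [0.35, 0.11, 0, 0, 0, 0], [0.35, 0.08, 0, 0, 0, 0], [0.36, 0.04, 0, 0, 0, 0], [0.35, 0.01, 0, 0, 0, 0], [0.35, -0.03, 0, 0, 0, 0], [0.35, -0.07, 0, 0, 0, 0], [0.34, -0.09, 0, 0, 0, 0], [0.32, -0.13, 0, 0, 0, 0], [0.31, -0.16, 0, 0, 0, 0]],
])

```text
time: 12.13
eef_pos: [621.7, 25.7, 132.5]
tool_rot: [0.843, 0.538, 0.0, 0.0]
wrist_force: [-0.6, -0.1, 0.3]
opening: 1.002
grasp_force: 0.0
```

Call:
apply_moves([
  [[0.29, -0.18, 0, 0, 0, 0], [0.26, -0.21, 0, 0, 0, 0], [0.25, -0.23, 0, 0, 0, 0], [0.22, -0.26, 0, 0, 0, 0], [0.2, -0.27, 0, 0, 0, 0], [0.17, -0.28, 0, 0, 0, 0], [0.14, -0.3, 0, 0, 0, 0], [0.11, -0.3, 0, 0, 0, 0], [0.08, -0.32, 0, 0, 0, 0], [0.06, -0.32, 0, 0, 0, 0]],
])

```text
time: 12.97
eef_pos: [579.2, 93.8, 132.5]
tool_rot: [0.843, 0.538, -0.0, -0.0]
wrist_force: [1.0, -0.8, 0.8]
opening: 0.999
grasp_force: 0.0
```

```bash
python3 - <<'E'
from h import *
track()
t=.05+np.arange(1,9)/12
w0=1.07
th=13.575+w0*t-.04*t*t
p=plan([579.37,93.5],th)
end=2.705+4*np.pi; D=end-th[-1]
w=np.linspace(1,0,22)[:-1]**1.0
n=20; x=np.arange(1,n+1)/n
# start slope ~1.0 rad/s, smooth stop: cubic hermite
T=n/12; h=th[-1]+ (x**3-2*x**2+x)*T*1.0+(3*x**2-2*x**3)*D
print(np.diff(h)*12)
p=plan(p,h[:10]);plan(p,h[10:])
E
```

```text
blob 3066 circ [573.1  97.5] 13.6 mean [572.8  96.7] r 89.6 th 1.1001 from tool [-6.3  2.9]
t 12.9667 eef [579.2  93.8 132.5] ang 1.0227 open 1.0
[[[0.03, -0.47, 0, 0, 0, 0], [-0.02, -0.32, 0, 0, 0, 0], [-0.04, -0.31, 0, 0, 0, 0], [-0.07, -0.3, 0, 0, 0, 0], [-0.1, -0.3, 0, 0, 0, 0], [-0.12, -0.28, 0, 0, 0, 0], [-0.14, -0.28, 0, 0, 0, 0], [-0.16, -0.25, 0, 0, 0, 0]]] end [515.82, 105.32] th 14.3213
[0.95407035 0.92088212 0.88559242 0.84820124 0.8087086  0.76711448
 0.72341889 0.67762184 0.62972331 0.57972331 0.52762184 0.47341889
 0.41711448 0.3587086  0.29820124 0.23559242 0.17088212 0.10407035
 0.03515711]
[[[-0.18, -0.24, 0, 0, 0, 0], [-0.19, -0.21, 0, 0, 0, 0], [-0.2, -0.19, 0, 0, 0, 0], [-0.21, -0.17, 0, 0, 0, 0], [-0.21, -0.15, 0, 0, 0, 0], [-0.2, -0.12, 0, 0, 0, 0], [-0.21, -0.11, 0, 0, 0, 0], [-0.2, -0.08, 0, 0, 0, 0], [-0.19, -0.08, 0, 0, 0, 0], [-0.18, -0.05, 0, 0, 0, 0]]] end [463.6, 74.94] th 15.0047
[[[-0.17, -0.05, 0, 0, 0, 0], [-0.15, -0.03, 0, 0, 0, 0], [-0.14, -0.02, 0, 0, 0, 0], [-0.13, -0.02, 0, 0, 0, 0], [-0.1, -0.01, 0, 0, 0, 0], [-0.09, -0.0, 0, 0, 0, 0], [-0.07, -0.01, 0, 0, 0, 0], [-0.05, 0.0, 0, 0, 0, 0], [-0.04, 0.0, 0, 0, 0, 0], [-0.01, 0.0, 0, 0, 0, 0]]] end [450.59, 54.76] th 15.2714
```

```bash
python3 - <<'E'
from h import *
t=.05+np.arange(1,8)/12
th=13.662+1.12*t-.045*t*t
p=plan([579.37,93.5],th)
end=2.705+4*np.pi; D=end-th[-1];n=20; x=np.arange(1,n+1)/n
T=n/12; h=th[-1]+ (x**3-2*x**2+x)*T*1.06+(3*x**2-2*x**3)*D
p=plan(p,h[:10]);plan(p,h[10:])
E
```

```text
[[[0.01, -0.81, 0, 0, 0, 0], [-0.05, -0.33, 0, 0, 0, 0], [-0.08, -0.31, 0, 0, 0, 0], [-0.1, -0.31, 0, 0, 0, 0], [-0.13, -0.3, 0, 0, 0, 0], [-0.16, -0.28, 0, 0, 0, 0], [-0.18, -0.27, 0, 0, 0, 0]]] end [512.82, 104.76] th 14.3533
[[[-0.2, -0.24, 0, 0, 0, 0], [-0.2, -0.21, 0, 0, 0, 0], [-0.22, -0.19, 0, 0, 0, 0], [-0.21, -0.16, 0, 0, 0, 0], [-0.21, -0.13, 0, 0, 0, 0], [-0.21, -0.12, 0, 0, 0, 0], [-0.2, -0.09, 0, 0, 0, 0], [-0.2, -0.08, 0, 0, 0, 0], [-0.18, -0.06, 0, 0, 0, 0], [-0.17, -0.05, 0, 0, 0, 0]]] end [461.88, 72.98] th 15.0332
[[[-0.15, -0.04, 0, 0, 0, 0], [-0.15, -0.02, 0, 0, 0, 0], [-0.12, -0.02, 0, 0, 0, 0], [-0.11, -0.01, 0, 0, 0, 0], [-0.1, -0.01, 0, 0, 0, 0], [-0.08, -0.01, 0, 0, 0, 0], [-0.06, 0.0, 0, 0, 0, 0], [-0.04, 0.0, 0, 0, 0, 0], [-0.03, 0.0, 0, 0, 0, 0], [-0.01, 0.0, 0, 0, 0, 0]]] end [450.59, 54.76] th 15.2714
```

Call:
apply_moves([
  [[0.01, -0.81, 0, 0, 0, 0]],
])

```text
time: 13.1
eef_pos: [562.4, 101.5, 132.6]
tool_rot: [0.843, 0.538, 0.0, 0.0]
wrist_force: [0.5, 0.5, 0.3]
opening: 0.998
grasp_force: 0.0
```

Call:
apply_moves([
  [[-0.05, -0.33, 0, 0, 0, 0], [-0.08, -0.31, 0, 0, 0, 0], [-0.1, -0.31, 0, 0, 0, 0], [-0.13, -0.3, 0, 0, 0, 0], [-0.16, -0.28, 0, 0, 0, 0], [-0.18, -0.27, 0, 0, 0, 0]],
], fingers=1, newtons=30)

```text
time: 13.6
eef_pos: [512.9, 105.2, 132.8]
tool_rot: [0.843, 0.538, 0.0, -0.0]
wrist_force: [0.2, 1.3, 3.2]
opening: 0.341
grasp_force: 31.4
```

Call:
apply_moves([
  [[-0.2, -0.24, 0, 0, 0, 0], [-0.2, -0.21, 0, 0, 0, 0], [-0.22, -0.19, 0, 0, 0, 0], [-0.21, -0.16, 0, 0, 0, 0], [-0.21, -0.13, 0, 0, 0, 0], [-0.21, -0.12, 0, 0, 0, 0], [-0.2, -0.09, 0, 0, 0, 0], [-0.2, -0.08, 0, 0, 0, 0], [-0.18, -0.06, 0, 0, 0, 0], [-0.17, -0.05, 0, 0, 0, 0]],
])

```text
time: 14.43
eef_pos: [461.5, 73.5, 132.8]
tool_rot: [0.843, 0.538, -0.0, -0.0]
wrist_force: [-4.3, 3.3, 7.4]
opening: 0.339
grasp_force: 31.9
```

Call:
apply_moves([
  [[-0.15, -0.04, 0, 0, 0, 0], [-0.15, -0.02, 0, 0, 0, 0], [-0.12, -0.02, 0, 0, 0, 0], [-0.11, -0.01, 0, 0, 0, 0], [-0.1, -0.01, 0, 0, 0, 0], [-0.08, -0.01, 0, 0, 0, 0], [-0.06, 0, 0, 0, 0, 0], [-0.04, 0, 0, 0, 0, 0], [-0.03, 0, 0, 0, 0, 0], [-0.01, 0, 0, 0, 0, 0]],
])

```text
time: 15.27
eef_pos: [450.1, 55.3, 132.7]
tool_rot: [0.843, 0.538, -0.0, -0.0]
wrist_force: [-6.2, 2.4, 8.9]
opening: 0.338
grasp_force: 32.0
```

Call:
apply_moves([
  [[0, 0, 0, 0, 0, 0], [0, 0, 0, 0, 0, 0], [0, 0, 0, 0, 0, 0], [0, 0, 0, 0, 0, 0], [0, 0, 0, 0, 0, 0], [0, 0, 0, 0, 0, 0], [0, 0, 0, 0, 0, 0], [0, 0, 0, 0, 0, 0]],
])

```text
time: 15.93
eef_pos: [450.2, 55.4, 132.8]
tool_rot: [0.843, 0.538, -0.0, -0.0]
wrist_force: [-6.1, 1.8, 9.5]
opening: 0.34
grasp_force: 32.0
```

```bash
python3 - <<'E'
from h import *
track("pics/w5.png");print(get_state()["wrist_force"])
E
```

```text
blob 3031 circ [450.1  56.6] 13.6 mean [449.3  55.7] r 91.6 th 2.7027 from tool [-0.9  0.3]
t 15.9333 eef [450.2  55.4 132.8] ang 2.7018 open 0.34
[-5.6855593   2.01488888  8.86395461]
```

View pics/w5.png

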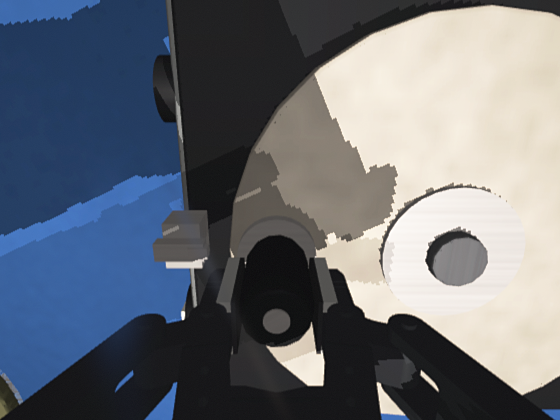

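The knob is caught and aligned: its angle is 2.703 against 2.705 for the pointer, which is in view at (185,240). Now I relax the radial load, open the fingers and watch for creep.

Call:
apply_moves([
  [[0, -0.03, 0, 0, 0, 0], [0, 0, 0, 0, 0, 0], [0, 0, 0, 0, 0, 0]],
], newtons=20)

```text
time: 16.23
eef_pos: [450.1, 55.6, 132.8]
tool_rot: [0.843, 0.538, 0.0, 0.0]
wrist_force: [-0.1, -0.5, 5.5]
opening: 0.342
grasp_force: 31.7
```

Call:
apply_moves([
  [[0, 0, 0, 0, 0, 0], [0, 0, 0, 0, 0, 0], [0, 0, 0, 0, 0, 0], [0, 0, 0, 0, 0, 0], [0, 0, 0, 0, 0, 0], [0, 0, 0, 0, 0, 0]],
], fingers=-1)

```text
time: 16.73
eef_pos: [450.1, 55.9, 132.4]
tool_rot: [0.843, 0.538, -0.0, -0.0]
wrist_force: [0.2, 0.0, -0.0]
opening: 0.996
grasp_force: 0.0
```

```bash
python3 - <<'E'
from h import *
for _ in range(6): track()
E
```

```text
blob 3059 circ [450.3  56.6] 13.6 mean [450.3  54.3] r 90.1 th 2.7116 from tool [ 0.3 -1.6]
t 16.7333 eef [450.1  55.9 132.4] ang 2.6969 open 1.0
blob 2888 circ [450.3  56.6] 13.7 mean [450.4  56. ] r 90.7 th 2.6951 from tool [0.3 0. ]
t 16.7833 eef [450.1  56.  132.5] ang 2.6966 open 1.0
blob 3040 circ [450.4  56.2] 13.7 mean [450.1  55.1] r 90.6 th 2.7051 from tool [-0.  -0.8]
t 16.8333 eef [450.1  55.9 132.5] ang 2.6969 open 1.0
blob 2718 circ [450.4  56.9] 13.6 mean [450.9  55.5] r 90.0 th 2.6977 from tool [ 0.8 -0.5]
t 16.8833 eef [450.1  56.  132.5] ang 2.6965 open 1.0
blob 3152 circ [450.6  56.3] 13.6 mean [451.4  54.8] r 89.3 th 2.7018 from tool [ 1.3 -1.1]
t 16.9333 eef [450.1  56.  132.5] ang 2.6966 open 1.0
blob 3159 circ [450.5  56.5] 13.5 mean [450.8  55.2] r 90.0 th 2.7011 from tool [ 0.7 -0.8]
t 16.9833 eef [450.1  56.  132.5] ang 2.6966 open 1.0
```

Call:
apply_moves([
  [[0, 0, 0, 0, 0, 0], [0, 0, 0, 0, 0, 0], [0, 0, -0.4, 0, 0, 0], [0, 0, -0.6, 0, 0, 0], [0, 0, -0.6, 0, 0, 0], [0, 0, -0.6, 0, 0, 0], [0, 0, -0.6, 0, 0, 0], [0, 0, 0, 0, 0, 0], [0, 0, 0, 0, 0, 0], [0, 0, 0, 0, 0, 0]],
])

```text
time: 17.87
eef_pos: [449.9, 55.9, 202.2]
tool_rot: [0.843, 0.538, -0.0, -0.0]
wrist_force: [-0.9, -0.1, -1.1]
opening: 0.995
grasp_force: 0.0
```

Call:
apply_moves([
  [[0, 0, 0, 0, 0, 0], [0, 0, 0, 0, 0, 0], [0, 0, 0, 0, 0, 0], [0, 0, 0, 0, 0, 0], [0, 0, 0, 0, 0, 0], [0, 0, 0, 0, 0, 0], [0, 0, 0, 0, 0, 0], [0, 0, 0, 0, 0, 0], [0, 0, 0, 0, 0, 0], [0, 0, 0, 0, 0, 0]],
])

```text
time: 18.7
eef_pos: [450.1, 55.9, 202.5]
tool_rot: [0.843, 0.538, 0.0, -0.0]
wrist_force: [-0.6, 0.8, 0.9]
opening: 1.002
grasp_force: 0.0
```

```bash
python3 - <<'E'
from h import *
for _ in range(4): track("pics/w6.png")
E
```

```text
blob 815 circ [453.6  59.2] 12.3 mean [454.1  58.4] r 88.5 th 2.6515 from tool [4.  2.5]
t 18.7 eef [450.1  55.9 202.5] ang 2.6967 open 1.0
blob 1126 circ [450.1  56.8] 13.5 mean [447.8  54.5] r 92.5 th 2.7211 from tool [-2.3 -1.4]
t 18.75 eef [450.1  56.  202.5] ang 2.6965 open 1.0
blob 1534 circ [450.2  56.4] 13.7 mean [450.1  54.9] r 90.5 th 2.7078 from tool [-0.1 -1.1]
t 18.8 eef [450.1  56.  202.6] ang 2.6966 open 1.0
blob 1095 circ [451.7  55.7] 12.7 mean [452.7  53.2] r 87.4 th 2.7122 from tool [ 2.6 -2.7]
t 18.85 eef [450.1  55.9 202.5] ang 2.6967 open 1.0
```

View pics/w6.png

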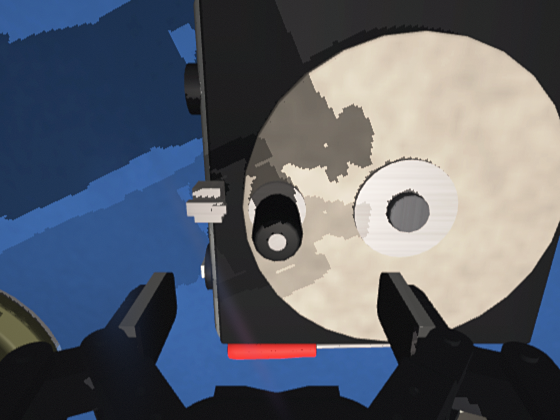

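The knob's foot at (277,205) lies in line with the pointer at (207,205) and the hub at (408,210). It is at rest and the fingers are clear, so I hand the job in.

```bash
python3 -c "
from station import close_job
print(close_job())"
```

```text
the job is handed in; nothing more can be done
None
```

I handed the job in, though the hand-in returned no verdict: I spun the stone to about 1.8 rad/s (17 turns a minute), followed the released knob for about 7 s as it coasted down to about 1.1 rad/s, then caught it, parked it within about 2 mm of the pointer line by the wrist camera, and let go, with no sign of creep afterwards and no bystander knowingly touched.

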